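Send the burr rack through the spring gate into its dock

ROBOT

A 6-joint arm with a two-finger parallel gripper is mounted at the origin on the work surface. World frame = base frame: x ahead of the robot, y to its left, z up, the work surface at z = 0. Lengths are in mm, angles in degrees, forces in N, time in s.
With the tool pointing down it reaches from about 300 to 850 mm from the base axis. Payload 4.2 kg.
Tool frame: the origin (TCP) lies on the front face of the gripper's body, between the roots of the fingers; the fingertips stand 78 mm ahead of it and the grasp point (between the pads) lies 60 mm ahead of it; x points along the fingers, y is the direction in which the jaws open and shut, and the axes are right-handed (so a half turn about x gives the same grasp; the last joint's range is limited). The gripper opens to 91 mm and grips with 3 to 60 N. Pads are 32 mm wide; open, the fingers measure 118 mm over their backs; the gripper's body (76 mm by 178 mm) begins 60 mm behind the grasp point.
Start: joints at [64.802, 18.312, 89.639, -0, 72.044, -1.146], TCP at [234.358, 525.082, 292.276] pointing down, gripper open.
Joint ranges: [-177.97, 177.97], [-48.28, 115.42], [12.27, 149.76], [-77.06, 257.06], [2.81, 150.46], [-146.56, 146.56]. Speed limits (degrees/s): [147.25, 147.25, 180, 180, 180, 180].

INTERFACE

Orientations are given as [roll, pitch, yaw] about the fixed x, y, z axes, in that order (R = Rz(yaw) Ry(pitch) Rx(roll)).
In Python, from workcell import status, viewer, env gives the robot as it stands. The module is installed in compiled form; this text tells all that it offers.
- The arm moves only by the tool move_arm, never from a script. Its argument "moves" is a list of rows, each a list of 3 entries, a list of its own where there are three numbers: the shift along the tool's x, y, z in cm, then the turn about the tool's x in rad, then the gripper's target within -1 to 1 (fully open at 1, half-way at 0, shut at -1). A call has 1 to 20 rows; each row is the pose to reach, as a shift and turn from the pose commanded when the call began, along the tool's axes at that moment; what a row does not reach only later rows make up. A row lasts 1/8 s, in which the tool goes at most 62.5 mm and 10.7 degrees, less where a joint would pass 70% of its speed; a pose out of reach is approached as far as the arm can. A call with a gripper value outside its range is refused whole. The fingers move at their own pace and stop on an object; "force" is the grip in N (left out, the last holds). Time passes only in rows, so rows that repeat a pose let the fingers close. It gives the time, the measured TCP pose, the force and the opening at its end, in the units of the state.
- status.state(): the state, without advancing time (a new reading comes with each control period).
- viewer.grab_frame(name): name is "scene" or "top" or "wrist"; returns the picture (420x560x3 uint8, red, green, blue); there is no depth.
- viewer.get_calibration(name): a dict with "camera_matrix" (3x3 intrinsics, pixels), "eye" and "rotation" of the camera in the world. Camera axes: x right, y down, z forward; pixel columns grow to the right and rows downward; lengths in mm; the calibration is good to about 2 mm. A picture is of the moment at which its call begins: read the wrist's pose just before it. get_calibration takes no time and is no camera call; for the wrist camera it gives the pose at the moment of the call.
- env.job_done(): hands the job in, once; it reports no verdict.
The state is a dict: "time_s": time; "qpos": joint angles; "qvel": joint speeds; "effort": joint torques, N m; "ee_pos": TCP position; "ee_rot": TCP orientation; "force": force on the tool from outside, world axes, zero at the start; "torque": the same for the moment, N m; "gripper_width": finger opening in mm.
Only numpy, scipy, OpenCV 4.12 (cv2) and the standard library are available. Lean on these libraries where they do the work, as an engineer would, in place of code of your own. Each camera call takes 0.05 s, during which the arm holds its last target.

TASK

Press the treadle bar beside the chute down with one fingertip so that the spring gate drops, and while holding it down push the burr rack along the chute with the other finger, over the lowered gate, until the rack is fully home against the end stop; the rack must never run into or rub on the gate. Then let the gate spring up again behind the rack and move the hand clear. Only press and push: do not lift the rack, and leave everything else on the bench where it stands.

Things in the scene. Friction and masses are not known exactly. Their poses are not given: they have to be found in the camera images.
- chute: Fixed chute, sizes in mm: steel deck 45 above the bench between two low green side lips (inner faces 27 either side of the centre line, 4 thick, tops 55 above the bench). Origin: bench level, centre line, in the gate's plane. x points along the chute in the pushing direction (roughly world +y), y to the treadle side (roughly to the robot), z up. Deck from x = -225 to 145.
- gate_angle (a joint): Spring gate's angle about a hinge along the chute (chute y = -50, 75 mm above the bench). 0 = shut, leaf standing up through the deck; grows as the treadle is pressed, hard stop at 0.34 rad; the leaf is below the deck from 0.24 on. Pushing the leaf along the chute cannot open it. A spring shuts it; holding it down takes about 4 to 6 N on the treadle.
- treadle_top (a point): Middle of the top face of the gate's flat steel press bar, 330 long (chute x = -270 to 60, this point at -105), 32 wide, 6 thick, along the chute on its y side. Shut, it slopes, its middle line 99 above the bench at chute y = 56; it goes almost straight down; fully down it is level, top 62 above the bench, chute y = 42 to 74. A fingertip can slide along it while pressing.
- leaf_top (a point): Middle of the top edge of the gate's steel leaf, 5 thick, 22 wide, in an 11 wide slot across the deck at chute x = 0. Shut, its sloping top stands 8 to 16 above the deck, from chute y = 2 to 23; with the treadle fully down its top is 8 below the deck.
- rack: Wooden burr rack in the chute before the gate: block 100 long (along its x, which runs along the chute), 50 wide, 35 tall, with eight small metal burrs on top (to 63 above its underside; none within 20 of the rear end). Origin: centre of its underside; its flat rear face is 50 behind it. 0.2 to 0.45 kg.
- bottle: Bystander, loose: amber oil bottle with a yellow cap, 62 diameter, 170 tall. Origin: centre of its underside.
- bar: Bystander, loose: plain steel bar 90 x 30 x 30, lying. Origin: centre of its underside.
- cup: Bystander, loose: open aluminium cup, 60 diameter, 60 tall, close to the chute's end. Origin: centre of its underside.
- stand: Bystander, loose: round wooden burr stand, 68 diameter, 54 tall with its burrs. Origin: centre of its underside.
- wheel: Bystander, loose: brown grinding wheel lying flat, 72 diameter, 14 thick, close to the chute's entry. Origin: centre of its underside.
- wrench: Bystander, loose: steel wrench lying flat on the robot's side of the treadle. Origin: centre of its underside.
- grinder: Bystander, loose: black die grinder lying on the bench, about 190 long, 40 tall. Origin: centre of its underside.
- end_stop (a point): Foot of the end stop's face, on the deck's centre line: chute x = 130. The green stop block is 15 thick, 62 wide, its top 75 above the bench. With the rack home, the rack's origin is 50 mm before this point (chute x = 80).
- gate: The moving part of the gate in one piece of plain steel: leaf, rocker arm under the deck and treadle bar. Origin: on its hinge, in the gate's plane (chute x = 0, y = -50, 75 above the bench, between two green posts 83 tall); axes as the chute's when shut, turning about its x as the treadle is pressed.
Not all that is in view belongs to the job. What is shaped like the rack but blue or purple is not meant.

How it is judged (in metres and radians):
On the way, in this order (a step that is already met when the one before it is completed fails the run):
1. the treadle is held down by a finger, gate open, while the rack is still before the gate (value of joint gate_angle above 0.24 rad and contact force between the fingers and gate above 0.3 N and x of rack in the frame of chute below -0.052 m), for 0.2 s.
2. the rack is over the gate while a finger holds the gate open (value of joint gate_angle above 0.24 rad and contact force between the fingers and gate above 0.3 N and x of rack in the frame of chute between -0.03 and 0.035 m), for 0.1 s.
At the end, for the whole second after the job is handed in: The rack stands flat on the deck within 6 mm of the end stop, at rest, and the gate is shut again behind it (under 0.03 rad) (x of rack in the frame of chute above 0.074 m and y of rack in the frame of chute between -0.006 and 0.006 m and z of rack in the frame of chute between 0.041 and 0.049 m and angle between rack's own z axis and vertical below 0.06 rad and linear speed of rack below 0.01 m/s and value of joint gate_angle below 0.03 rad); the robot touches nothing.
It fails at once if the rack runs into the gate leaf or rubs on it (over 1.5 N) (contact force between rack and gate above 1.5 N).
It fails at once if the rack is lifted (over 12 mm above the deck) or tipped (z of rack in the frame of chute above 0.057 m or angle between rack's own z axis and vertical above 0.25 rad).
It fails at once if a bystander is moved more than 20 mm or tipped (distance of any of bottle, bar, cup, stand, wheel, wrench, grinder from where it was at the start of the episode above 0.02 m or angle between any of bottle, bar, cup, stand, wheel, wrench, grinder's own z axis and vertical above 0.4 rad).
It also fails if it takes over 45 s, if anything falls off the work surface, if the arm or the gripper's body presses on something with over 40 N, if the wrist force passes 120 N, or if a joint passes its speed limit or range.

## Working session

There is one attempt and no reset: what is moved stays moved. The work goes in short steps, Python scripts to look and compute and a tool call to move; the robot and the scene stay as the last step left them, time stands still between calls to the robot, and variables do not carry over. Pictures are saved under pics/ and viewed, and the job is handed in when it is done.

Besides the shell and the picture viewer there is one more tool, called after ">>>" by a JSON object that holds its "fn" and its "kwargs", one argument or row to a line. move_arm: Moves the arm, as the interface text tells. Its arguments: {"type":"object","properties":{"moves":{"type":"array","items":{"type":"array"}},"force":{"type":"number"}},"required":["moves"]}

```bash
ls; mkdir -p pics; python3 - <<'E'
from workcell import status, viewer, env
import cv2, numpy as np
print(status.state())
for n in ["scene","top","wrist"]:
    c=viewer.get_calibration(n); print(n,c)
    f=viewer.grab_frame(n); cv2.imwrite(f"pics/{n}0.png",cv2.cvtColor(f,cv2.COLOR_RGB2BGR))
E
```

```text
pics
{'time_s': 0.0, 'qpos': array([ 6.48017790e+01,  1.83500933e+01,  8.97080430e+01, -9.97339269e-04,
        7.20417099e+01, -1.14443183e+00]), 'qvel': array([0.02524804, 0.13027479, 0.05483596, 0.02749814, 0.00430685,
       0.0179639 ]), 'effort': array([-1.25093498e-03, -4.12447500e+01, -2.31979322e+01,  7.25014508e-02,
        4.53796692e-02, -1.47475971e-04]), 'ee_pos': array([234.19714439, 524.73545159, 291.42457264]), 'ee_rot': array([ -90.60032533,   89.90014926, -114.65380613]), 'force': array([-0.13894289, -0.1475871 ,  0.41406039]), 'torque': array([-0.00784894, -0.04877016, -0.00465697]), 'gripper_width': 91.24695725617553}
scene {'camera_matrix': array([[523.97847402,   0.        , 275.68827328],
       [  0.        , 523.97847402, 211.01154587],
       [  0.        ,   0.        ,   1.        ]]), 'eye': array([ 946.73114581,  525.90988784, 1304.01596693]), 'rotation': array([-148.86809266,   -0.67772297,  147.88702482])}
top {'camera_matrix': array([[440.35184422,   0.        , 276.07252711],
       [  0.        , 440.35184422, 205.21215719],
       [  0.        ,   0.        ,   1.        ]]), 'eye': array([ 483.68805659,  -60.69114056, 1295.14650651]), 'rotation': array([-176.51184765,   -0.85320048,  -89.56982507])}
wrist {'camera_matrix': array([[312.14159021,   0.        , 275.61829362],
       [  0.        , 312.14159021, 209.5862123 ],
       [  0.        ,   0.        ,   1.        ]]), 'eye': array([164.18231573, 556.57129243, 382.42651833]), 'rotation': array([1.64264872e+02, 9.39522499e-02, 6.59001284e+01])}
```

View pics/scene0.png

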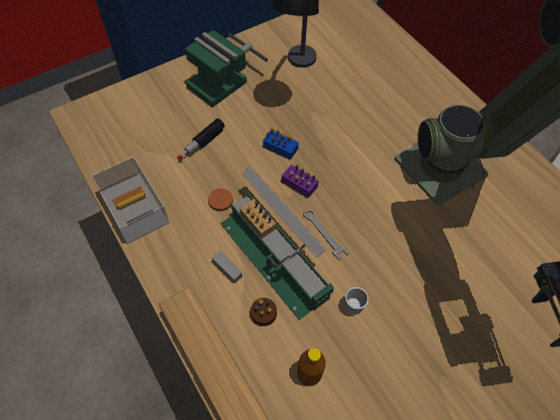

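View pics/top0.png

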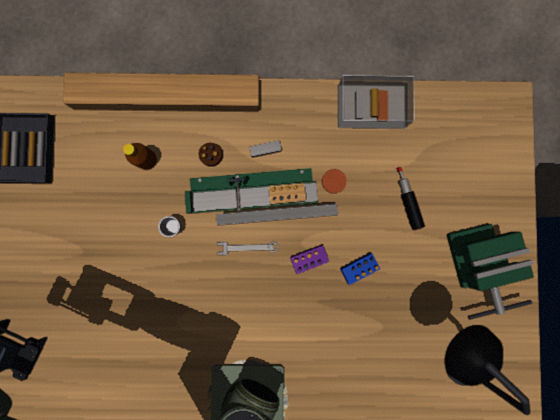

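View pics/wrist0.png

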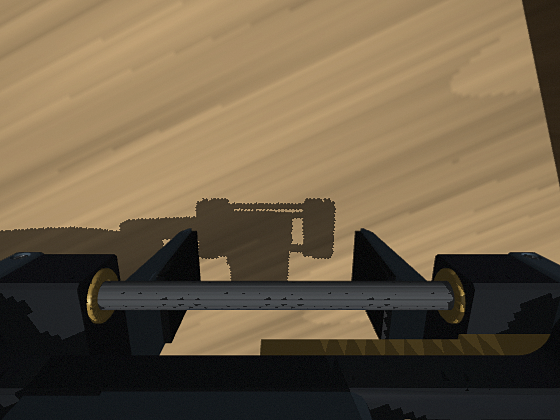

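```bash
cat > h.py <<'E'
import numpy as np, cv2
from scipy.spatial.transform import Rotation as R
from workcell import status, viewer, env
def cal(n):
    c=viewer.get_calibration(n); return c["camera_matrix"],np.array(c["eye"]),R.from_euler('xyz',c["rotation"],degrees=True).as_matrix()
def ray(n,uv,z,c=None):
    K,e,M=c or cal(n); d=M@np.linalg.solve(K,[uv[0],uv[1],1]); return e+d*(z-e[2])/d[2]
def proj(n,p,c=None):
    K,e,M=c or cal(n); q=K@(M.T@(np.array(p)-e)); return q[:2]/q[2]
E
python3 - <<'E'
import cv2
t=cv2.imread('pics/top0.png'); cv2.imwrite('pics/topc.png',cv2.resize(t[130:270,170:370],None,fx=4,fy=4,interpolation=cv2.INTER_CUBIC))
s=cv2.imread('pics/scene0.png'); cv2.imwrite('pics/scenec.png',cv2.resize(s[160:320,205:375],None,fx=3.7,fy=3.7,interpolation=cv2.INTER_CUBIC))
E
```

```text
(no output)
```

View pics/topc.png

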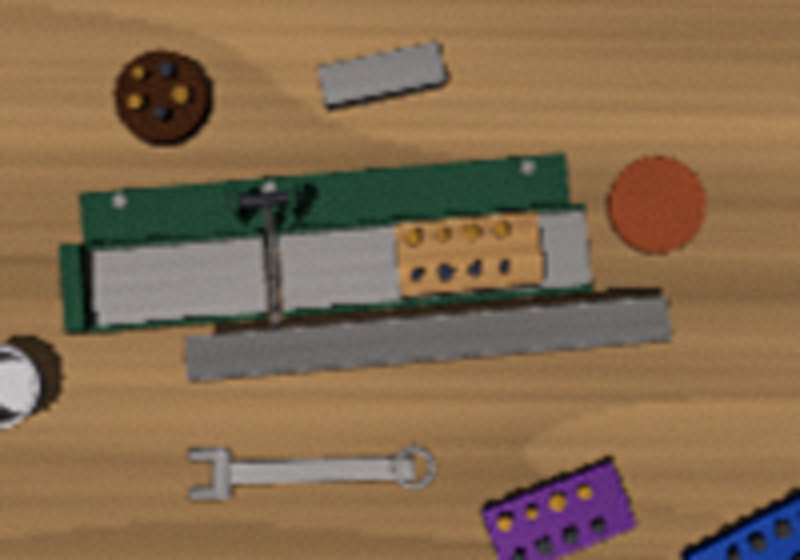

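View pics/scenec.png

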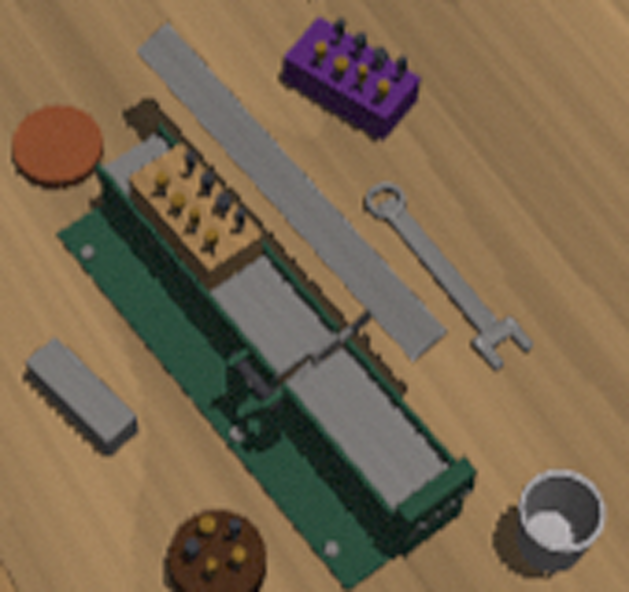

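```bash
cat > fit.py <<'E'
from h import *
from scipy.optimize import least_squares
T=lambda u,v:(170+u/4-.375,130+v/4-.375); S=lambda u,v:(205+u/3.7-.36,160+v/3.7-.36)
# bar points: shut, mid line z 99,y56, slope .34, half width 16
import math
b=lambda x,s:(x,56+s*16*math.cos(.34),99+s*16*math.sin(.34))
obs=[('top',T(660,290),b(-270,-1)),('top',T(671,338),b(-270,1)),('top',T(187,340),b(60,-1)),('top',T(190,382),b(60,1)),
('top',T(62,245),(145,-31,75)),('top',T(64,332),(145,31,75)),
('top',T(584,206),(-225,-27,45)),('top',T(592,290),(-225,31,55)),
('scene',S(168,24),b(-270,1)),('scene',S(138,48),b(-270,-1)),('scene',S(445,330),b(60,1)),('scene',S(414,358),b(60,-1)),
('scene',S(474,470),(145,31,75)),('scene',S(403,520),(130,-31,75)),('scene',S(455,458),(130,31,75)),('scene',S(98,165),(-225,-31,55))]
C={n:cal(n) for n in('top','scene')}
def W(p,q):
    c,s=math.cos(p[2]),math.sin(p[2]); return np.array([p[0]+c*q[0]-s*q[1],p[1]+s*q[0]+c*q[1],q[2]])
f=lambda p:np.concatenate([proj(n,W(p,q),C[n])-uv for n,uv,q in obs])
if __name__=='__main__':
    r=least_squares(f,[520,60,1.57],loss='soft_l1',x_scale=[10,10,.1]); p=r.x
    print(p,math.degrees(p[2]))
    for (n,uv,q),e in zip(obs,f(p).reshape(-1,2)): print(n,np.round(q),np.round(e,2))
    np.save('chute.npy',p)
    # rack top (z=80) and bottom corners
    def inv(w):
        d=w[:2]-p[:2];c,s=math.cos(p[2]),math.sin(p[2]);return np.round([c*d[0]+s*d[1],-s*d[0]+c*d[1]],1)
    for n,uv in [('top',T(398,224)),('top',T(400,298)),('top',T(542,213)),('top',T(546,288)),('scene',S(130,193)),('scene',S(210,270)),('scene',S(265,236)),('scene',S(183,143))]: print(n,inv(ray(n,uv,80,C[n])))
    s=status.state(); print(s['ee_pos'],inv(s['ee_pos'])); M=R.from_euler('xyz',s['ee_rot'],degrees=True).as_matrix(); print(M.round(3))
E
python3 fit.py
```

```text
[578.61627437  30.21747005   1.66464015] 95.37685499582355
top [-270.   41.   94.] [1.45 1.36]
top [-270.   71.  104.] [0.35 0.17]
top [60. 41. 94.] [-0.6  -0.83]
top [ 60.  71. 104.] [-0.96 -0.36]
top [145 -31  75] [-1.17 -0.  ]
top [145  31  75] [-0.02  0.51]
top [-225  -27   45] [-0.    1.17]
top [-225   31   55] [0.24 0.12]
scene [-270.   71.  104.] [-0.54 -0.32]
scene [-270.   41.   94.] [-0.97  0.66]
scene [ 60.  71. 104.] [0.28 0.34]
scene [60. 41. 94.] [-0.7   1.01]
scene [145  31  75] [1.04 0.36]
scene [130 -31  75] [-2.51 -3.63]
scene [130  31  75] [ 2.31 -0.79]
scene [-225  -31   55] [-1.11  0.16]
top [-91.5 -25. ]
top [-88.5  26.3]
top [-191.8  -24.2]
top [-189.8   28. ]
scene [-175.8  -31.1]
scene [-88.5 -22.7]
scene [-86.9  26. ]
scene [-187.5   25.9]
[234.25631148 524.82692387 291.62962272] [524.7 296.5]
[[-0.001  0.408  0.913]
 [-0.001  0.913 -0.408]
 [-1.    -0.001 -0.   ]]
```

>>> {"fn": "move_arm", "kwargs": {
  "moves": [
    [[0, -1.6, 1.8], 0.04, 0],
    [[0, -4.2, 4.8], 0.12, 0],
    [[0, -7.8, 9.0], 0.22, 0],
    [[0, -11.9, 13.8], 0.33, 0],
    [[0, -16.1, 18.6], 0.44, 0],
    [[0, -20.2, 23.4], 0.55, 0],
    [[0, -24.4, 28.2], 0.66, 0],
    [[0, -28.6, 33.0], 0.77, 0],
    [[0, -32.7, 37.8], 0.87, 0],
    [[0, -36.9, 42.6], 0.95, 0],
    [[0, -41.0, 47.4], 1.0, 0],
    [[0, -44.7, 51.6], 1.03, 0],
    [[0, -47.8, 55.2], 1.05, 0],
    [[0, -49.8, 57.6], 1.057, 0],
    [[0, -51.2, 59.2], 1.057, 0],
    [[0, -51.9, 60.0], 1.057, 0],
    [[0, -51.9, 60.0], 1.057, 0],
    [[0, -51.9, 60.0], 1.057, 0]
  ]
}}

```text
time_s: 2.4
ee_pos: [570.3, -192.4, 292.4]
ee_rot: [-156.5, 90.0, 118.9]
force: [-0.1, 0.1, 0.8]
gripper_width: 45.6
```

```bash
python3 - <<'E'
from h import *
s=status.state(); M=R.from_euler('xyz',s['ee_rot'],degrees=True).as_matrix(); print(M.round(3), s['ee_pos'], s['qpos'])
c=cal('wrist'); 
for n in ['wrist','top']:
    f=viewer.grab_frame(n); g=cv2.cvtColor(f,cv2.COLOR_RGB2BGR)
    cv2.imwrite(f'pics/{n}1.png',g)
print(np.degrees(np.arctan2(M[1,1],M[0,1])))
E
```

```text
[[-0.     0.995  0.095]
 [ 0.001  0.095 -0.995]
 [-1.    -0.    -0.001]] [ 570.34637506 -192.42112428  292.36408751] [-1.97479532e+01  2.07597322e+01  8.59380609e+01  2.46174903e-02
  7.33290166e+01 -2.51931486e+01]
5.438131794677752
```

View pics/wrist1.png

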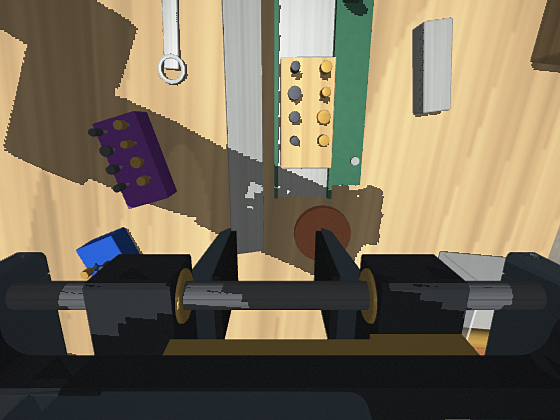

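View pics/top1.png

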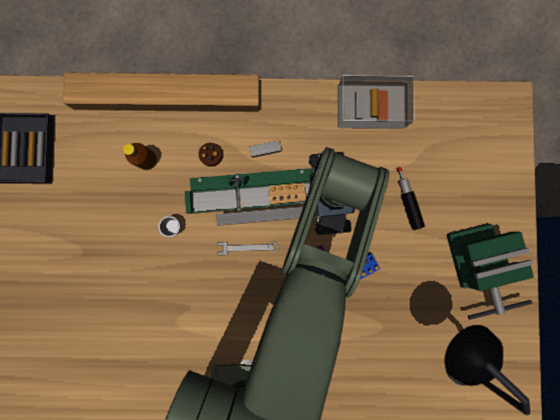

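The wrist view shows the wooden rack (281–332, 57–167) inside the green lips, with the treadle bar to its left (225–264, ending near row 250). Purple (135,160) and blue (108,255) racks are the ones not meant. I'll check the geometry with rays.

```bash
python3 - <<'E'
from h import *
import math
p=np.load('chute.npy'); c=cal('wrist')
def inv(w):
    d=w[:2]-p[:2];k,s=math.cos(p[2]),math.sin(p[2]);return np.round([k*d[0]+s*d[1],-s*d[0]+k*d[1]],1)
for nm,uv,z in [('rack rl',(281,167),80),('rack rr',(332,168),80),('rack fl',(280,57),80),('rack fr',(335,57),80),('bar endL',(233,252),104),('bar endR',(264,252),94),('bar top L',(224,5),104),('bar topR',(272,5),94),('lip L out',(274,197),55),('lip R out',(331,197),55),('deck far?',(278,190),45)]:
    print(nm,inv(ray('wrist',uv,z,c)))
g=cv2.imread('pics/wrist1.png'); cv2.imwrite('pics/wc1.png',cv2.resize(g[0:270,200:400],None,fx=2.2,fy=2.2,interpolation=cv2.INTER_CUBIC))
E
```

```text
rack rl [-186.3   23.9]
rack rr [-187.2  -25.7]
rack fl [-88.6  25.3]
rack fr [-88.6 -23.5]
bar endL [-265.2   70.3]
bar endR [-269.5   40.7]
bar top L [-55.7  69.7]
bar topR [-52.5  32.1]
lip L out [-222.2   30.9]
lip R out [-222.2  -30.7]
deck far? [-216.6   26.5]
```

View pics/wc1.png

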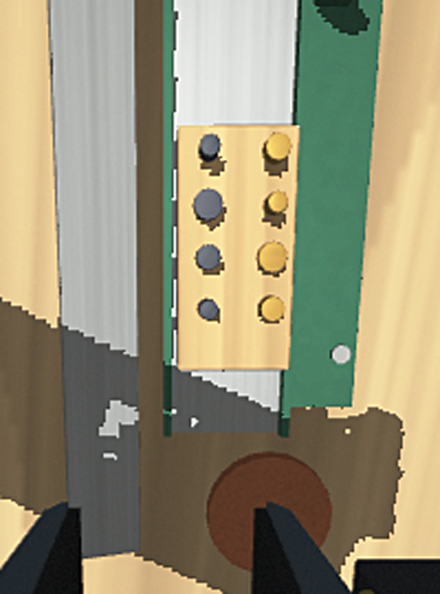

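>>> {"fn": "move_arm", "kwargs": {
  "moves": [
    [[1.5, 0, 0], 0, 0],
    [[4, 0, 0], 0, 0],
    [[7, 0, 0], 0, 0],
    [[9, 0, 0], 0, 0],
    [[10, 0, 0], 0, 0],
    [[10.7, 0, 0], 0, 0],
    [[11.4, 0, 0], 0, 0],
    [[12.1, 0, 0], 0, 0],
    [[12.8, 0, 0], 0, 0],
    [[13.5, 0, 0], 0, 0],
    [[14.1, 0, 0], 0, 0],
    [[14.6, 0, 0], 0, 0],
    [[14.9, 0, 0], 0, 0],
    [[14.9, 0, 0], 0, 0],
    [[14.9, 0, 0], 0, 0]
  ]
}}

```text
time_s: 4.38
ee_pos: [571.0, -193.5, 143.5]
ee_rot: [66.9, 90.0, -17.7]
force: [0.4, -0.5, 2.9]
gripper_width: 45.9
```

```bash
python3 - <<'E'
from h import *
s=status.state(); print(s['ee_pos'],s['force'],s['torque'])
for n in ['wrist','top','scene']:
    f=viewer.grab_frame(n); g=cv2.cvtColor(f,cv2.COLOR_RGB2BGR)
    if n=='scene': g=cv2.resize(g[160:320,205:375],None,fx=3.7,fy=3.7,interpolation=cv2.INTER_CUBIC)
    cv2.imwrite(f'pics/{n}2.png',g)
E
```

```text
[ 570.96179629 -193.49082135  143.52141747] [ 0.43031261 -0.50512867  2.93613146] [-0.22101631  0.2029304   0.00666082]
```

View pics/wrist2.png

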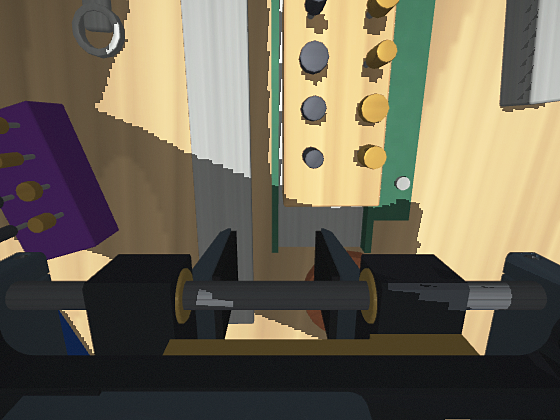

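View pics/scene2.png

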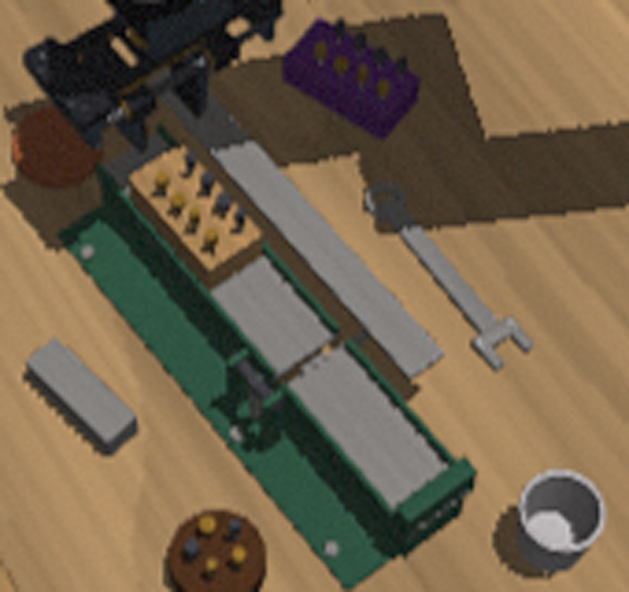

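```bash
python3 - <<'E'
from h import *
import math
p=np.load('chute.npy'); C=cal('scene')
def W(q):
    c,s=math.cos(p[2]),math.sin(p[2]); return np.array([p[0]+c*q[0]-s*q[1],p[1]+s*q[0]+c*q[1],q[2]])
for th in (0,.2,.24,.28,.31,.34):
    a=.34-th; o=[]
    for y in (42,74):
        dy,dz=y+50,62-75
        q=(60,-50+dy*math.cos(a)-dz*math.sin(a),75+dy*math.sin(a)+dz*math.cos(a)); o.append((proj('scene',W(q),C)-[205,160]+.36)*3.7)
    print(th,np.round(o,1).tolist())
E
python3 -c "
import cv2
g=cv2.imread('pics/scene2.png'); cv2.imwrite('pics/s2c.png',cv2.resize(g[300:420,220:480],None,fx=3,fy=3,interpolation=cv2.INTER_CUBIC))"
```

```text
0 [[411.6, 361.8], [446.2, 331.3]]
0.2 [[411.5, 372.0], [446.6, 344.6]]
0.24 [[411.1, 374.3], [446.0, 347.7]]
0.28 [[410.4, 376.8], [445.2, 351.0]]
0.31 [[409.8, 378.7], [444.5, 353.5]]
0.34 [[409.1, 380.7], [443.7, 356.1]]
```

View pics/s2c.png

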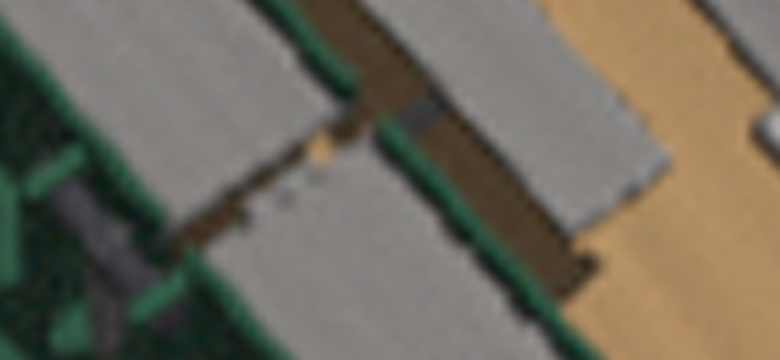

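Gate is down (about 0.3 rad, slot open in the scene view). I'm pressing 1 mm more and starting the push.

>>> {"fn": "move_arm", "kwargs": {
  "moves": [
    [[0.1, 0, -0.3], 0, 0],
    [[0.1, 0, -0.8], 0, 0],
    [[0.1, 0, -1.2], 0, 0],
    [[0.1, 0, -1.5], 0, 0],
    [[0.1, 0, -1.8], 0, 0],
    [[0.1, 0, -2.2], 0, 0],
    [[0.1, 0, -2.7], 0, 0],
    [[0.1, 0, -3.3], 0, 0],
    [[0.1, 0, -3.9], 0, 0],
    [[0.1, 0, -4.5], 0, 0],
    [[0.1, 0, -5.1], 0, 0],
    [[0.1, 0, -5.6], 0, 0],
    [[0.1, 0, -6.0], 0, 0],
    [[0.1, 0, -6.0], 0, 0]
  ]
}}

```text
time_s: 6.28
ee_pos: [565.0, -133.0, 142.2]
ee_rot: [-176.6, 89.9, 98.8]
force: [1.1, -1.7, 2.9]
gripper_width: 45.5
```

```bash
python3 - <<'E'
from h import *
import math
p=np.load('chute.npy')
s=status.state(); d=s['ee_pos'][:2]-p[:2];k,q=math.cos(p[2]),math.sin(p[2]); print('chute',k*d[0]+q*d[1],-q*d[0]+k*d[1],s['ee_pos'][2]); print(s['force'],s['torque'])
for n in ['wrist','scene']:
    f=viewer.grab_frame(n); g=cv2.cvtColor(f,cv2.COLOR_RGB2BGR)
    if n=='scene': g=cv2.resize(g[160:320,205:375],None,fx=3.7,fy=3.7,interpolation=cv2.INTER_CUBIC)
    cv2.imwrite(f'pics/{n}3.png',g)
E
```

```text
chute -161.19110026651325 28.80626746778573 142.21044800137156
[ 1.09827959 -1.69672311  2.89254759] [-0.3579914  -0.05353852  0.0374236 ]
```

View pics/wrist3.png

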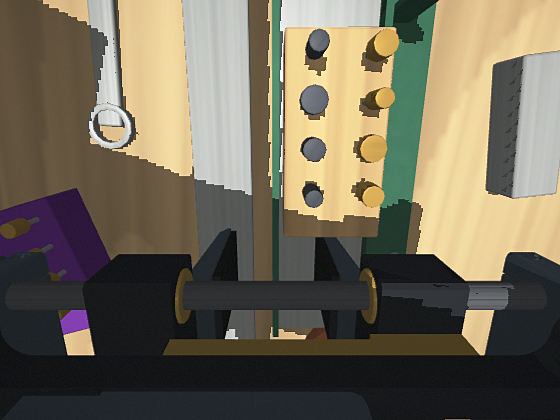

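View pics/scene3.png

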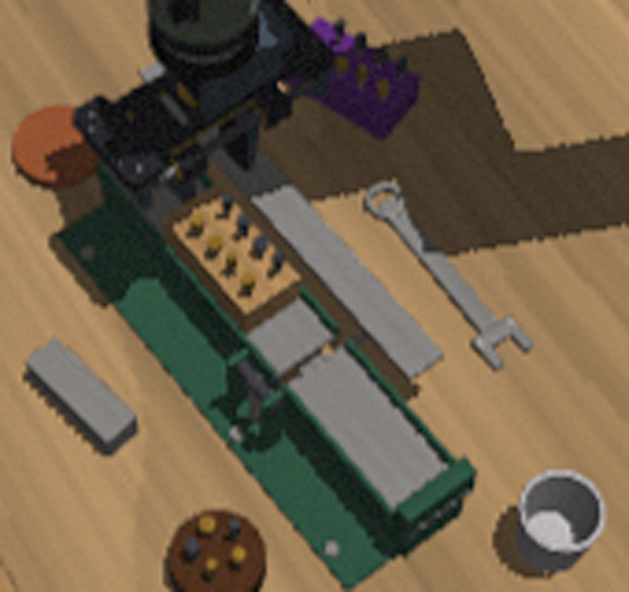

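>>> {"fn": "move_arm", "kwargs": {
  "moves": [
    [[0, 0, -0.4], 0, 0],
    [[0, 0, -1.0], 0, 0],
    [[0, 0, -1.7], 0, 0],
    [[0, 0, -2.4], 0, 0],
    [[0, 0, -3.1], 0, 0],
    [[0, 0, -3.8], 0, 0],
    [[0, 0, -4.5], 0, 0],
    [[0, 0, -5.2], 0, 0],
    [[0, 0, -5.9], 0, 0],
    [[0, 0, -6.6], 0, 0],
    [[0, 0, -7.3], 0, 0],
    [[0, 0, -8.0], 0, 0],
    [[0, 0, -8.7], 0, 0],
    [[0, 0, -9.4], 0, 0],
    [[0, 0, -10.1], 0, 0],
    [[0, 0, -10.8], 0, 0],
    [[0, 0, -11.4], 0, 0],
    [[0, 0, -11.8], 0, 0],
    [[0, 0, -12.0], 0, 0],
    [[0, 0, -12.0], 0, 0]
  ]
}}

```text
time_s: 8.88
ee_pos: [553.8, -13.9, 142.3]
ee_rot: [-171.7, 90.0, 103.7]
force: [0.6, -1.3, 3.6]
gripper_width: 45.7
```

```bash
python3 - <<'E'
from h import *
import math
p=np.load('chute.npy')
s=status.state(); d=s['ee_pos'][:2]-p[:2];k,q=math.cos(p[2]),math.sin(p[2]); print('chute',k*d[0]+q*d[1],-q*d[0]+k*d[1],s['ee_pos'][2]); print(s['force'],s['torque'])
for n in ['wrist','scene']:
    f=viewer.grab_frame(n); g=cv2.cvtColor(f,cv2.COLOR_RGB2BGR)
    if n=='scene': g=cv2.resize(g[160:320,205:375],None,fx=3.7,fy=3.7,interpolation=cv2.INTER_CUBIC)
    cv2.imwrite(f'pics/{n}4.png',g)
E
```

```text
chute -41.57461727469117 28.87492790344626 142.28088741607712
[ 0.60457025 -1.29623849  3.63775195] [-0.37886606  0.14506134  0.05705235]
```

View pics/wrist4.png

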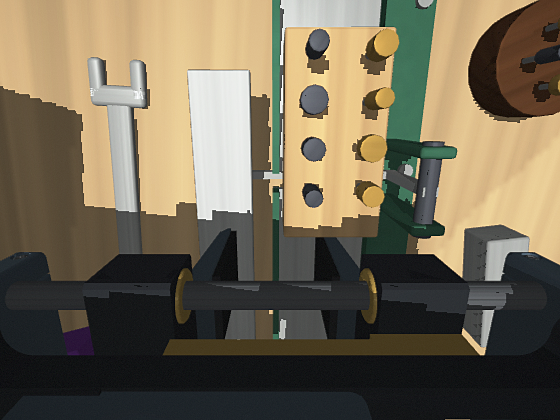

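View pics/scene4.png

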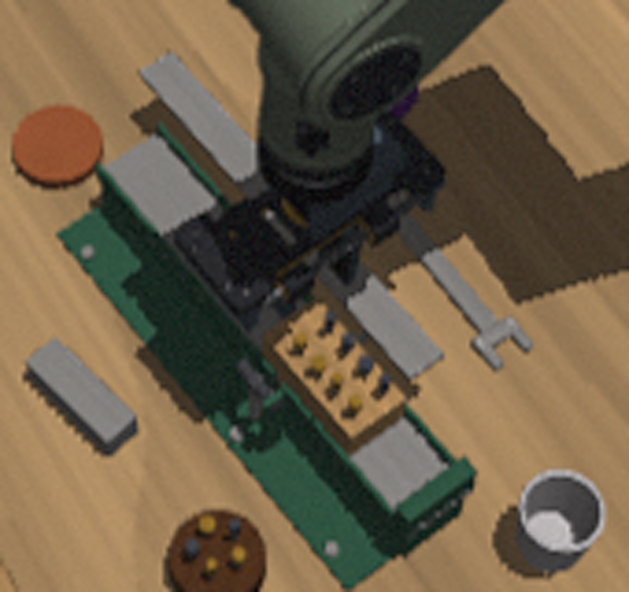

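>>> {"fn": "move_arm", "kwargs": {
  "moves": [
    [[0, 0, -0.4], 0, 0],
    [[0, 0, -0.9], 0, 0],
    [[0, 0, -1.5], 0, 0],
    [[0, 0, -2.1], 0, 0],
    [[0, 0, -2.7], 0, 0],
    [[0, 0, -3.3], 0, 0],
    [[0, 0, -3.8], 0, 0],
    [[0, 0, -4.2], 0, 0],
    [[0, 0, -4.5], 0, 0],
    [[0, 0, -4.8], 0, 0],
    [[0, 0, -5.0], 0, 0],
    [[0, 0, -5.0], 0, 0]
  ]
}}

```text
time_s: 10.48
ee_pos: [549.2, 35.9, 142.3]
ee_rot: [163.6, 90.0, 79.0]
force: [-0.1, -2.7, 3.9]
gripper_width: 45.8
```

```bash
cat > look.py <<'E'
from h import *
import math,sys
k0=sys.argv[1]
p=np.load('chute.npy')
def inv(w):
    d=w[:2]-p[:2];k,s=math.cos(p[2]),math.sin(p[2]);return np.round([k*d[0]+s*d[1],-s*d[0]+k*d[1]],1)
s=status.state(); print('chute',inv(s['ee_pos']),s['ee_pos'][2]); print(s['time_s'],s['force'],s['torque'])
for n in ['wrist','scene','top']:
    f=viewer.grab_frame(n); g=cv2.cvtColor(f,cv2.COLOR_RGB2BGR)
    if n=='scene': g=cv2.resize(g[160:320,205:375],None,fx=3.7,fy=3.7,interpolation=cv2.INTER_CUBIC)
    if n=='top': g=cv2.resize(g[130:270,170:370],None,fx=4,fy=4,interpolation=cv2.INTER_CUBIC)
    cv2.imwrite(f'pics/{n}{k0}.png',g)
E
python3 look.py 5
```

```text
chute [ 8.4 28.8] 142.27954686295473
10.475 [-0.12713979 -2.74538606  3.93925784] [-0.65178395 -0.03451349  0.04217741]
```

View pics/wrist5.png

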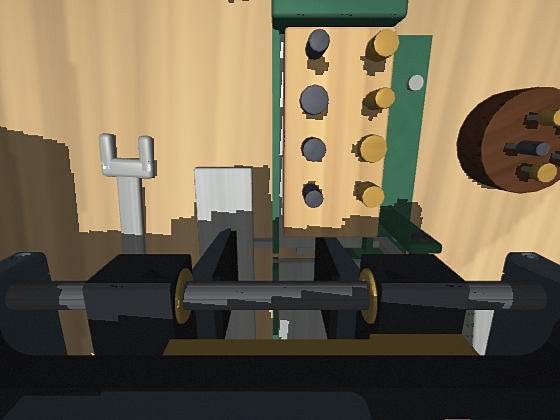

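View pics/scene5.png

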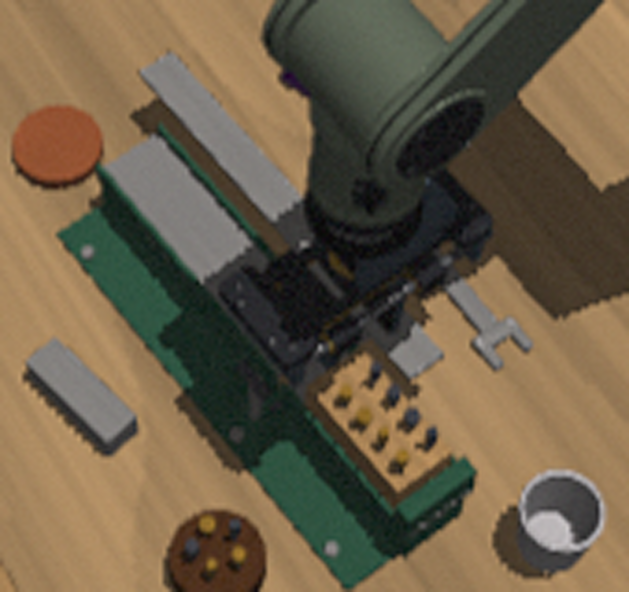

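>>> {"fn": "move_arm", "kwargs": {
  "moves": [
    [[0, 0, -0.1], 0, 0],
    [[0, 0, -0.2], 0, 0],
    [[0, 0, -0.3], 0, 0],
    [[0, 0, -0.4], 0, 0],
    [[0, 0, -0.4], 0, 0]
  ]
}}

```text
time_s: 11.25
ee_pos: [548.7, 39.7, 142.2]
ee_rot: [-141.4, 90.0, 134.0]
force: [1.1, -4.2, 4.0]
gripper_width: 45.3
```

>>> {"fn": "move_arm", "kwargs": {
  "moves": [
    [[0, 0, -0.1], 0, 0],
    [[0, 0, -0.2], 0, 0],
    [[0, 0, -0.3], 0, 0],
    [[0, 0, -0.3], 0, 0]
  ]
}}

```text
time_s: 11.75
ee_pos: [548.6, 41.0, 142.3]
ee_rot: [-1.4, 89.8, -86.0]
force: [1.1, -10.7, 4.8]
gripper_width: 45.6
```

>>> {"fn": "move_arm", "kwargs": {
  "moves": [
    [[0, 0, -0.1], 0, 0],
    [[0, 0, -0.2], 0, 0],
    [[0, 0, -0.2], 0, 0]
  ]
}}

```text
time_s: 12.12
ee_pos: [548.5, 41.4, 142.3]
ee_rot: [-1.3, 89.6, -85.8]
force: [0.7, -17.4, 4.2]
gripper_width: 45.9
```

```bash
python3 look.py 6
```

```text
chute [13.9 28.9] 142.3145881385426
12.125 [  0.70087927 -17.42419238   4.23370417] [-3.15557127 -0.10159604 -0.3456985 ]
```

View pics/wrist6.png

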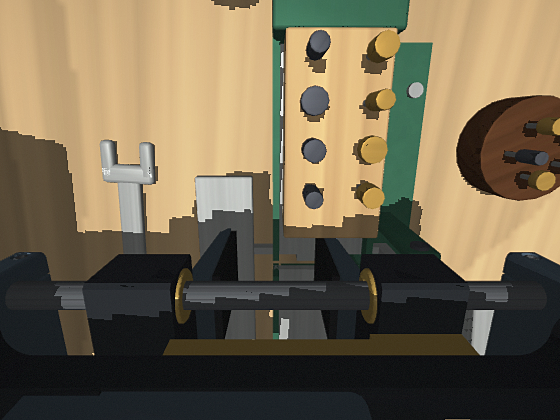

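>>> {"fn": "move_arm", "kwargs": {
  "moves": [
    [[0, 0, 0.4], 0, 0],
    [[0, 0, 0.9], 0, 0],
    [[0, 0, 1.4], 0, 0],
    [[0, 0, 1.4], 0, 0],
    [[-0.5, 0, 1.4], 0, 0],
    [[-1.2, 0, 1.4], 0, 0],
    [[-2, 0, 1.4], 0, 0],
    [[-2.8, 0, 1.4], 0, 0],
    [[-3.6, 0, 1.4], 0, 0],
    [[-4.4, 0, 1.4], 0, 0],
    [[-5.4, 0, 1.4], 0, 0],
    [[-7.5, 0, 1.4], 0, 0],
    [[-10, 0, 1.4], 0, 0],
    [[-13, 0, 1.4], 0, 0],
    [[-16, 0, 1.4], 0, 0],
    [[-17, 0, 1.4], 0, 0],
    [[-17, 0, 1.4], 0, 0]
  ]
}}

```text
time_s: 14.4
ee_pos: [549.5, 30.6, 312.4]
ee_rot: [87.7, 90.0, 3.1]
force: [0.4, 0.0, -0.7]
gripper_width: 45.8
```

```bash
python3 look.py 7
```

```text
chute [ 3.1 28.9] 312.35437583167004
14.4 [ 0.37397397  0.01545333 -0.65526477] [-0.09724858  0.08851007  0.01535482]
```

View pics/scene7.png

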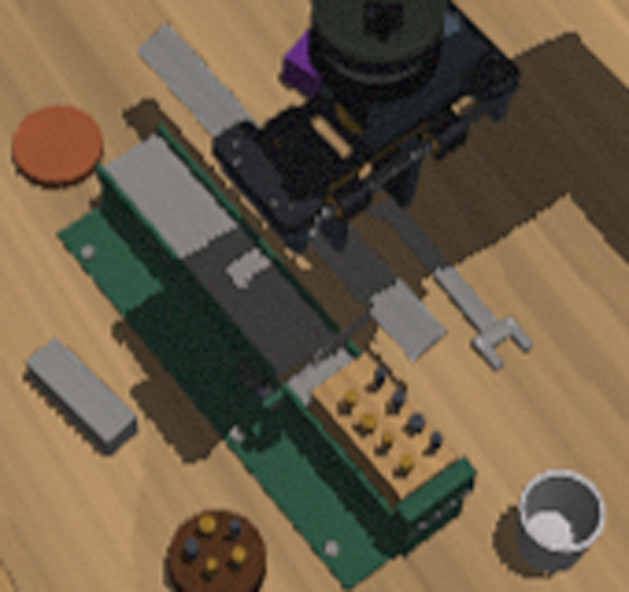

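View pics/wrist7.png

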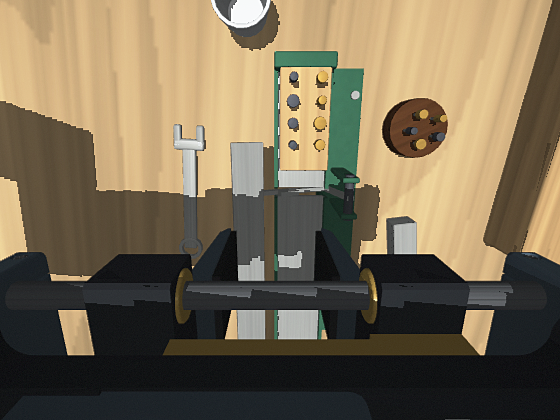

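```bash
python3 - <<'E'
from h import *
import math
p=np.load('chute.npy'); c=cal('wrist')
def inv(w):
    d=w[:2]-p[:2];k,s=math.cos(p[2]),math.sin(p[2]);return np.round([k*d[0]+s*d[1],-s*d[0]+k*d[1]],1)
for uv,z in [((279.5,170.5),80),((327.5,170.5),80),((280,67),80),((331,67),80),((275,66),75),((338,66),75)]: print(uv,inv(ray('wrist',uv,z,c)))
g=cv2.imread('pics/wrist7.png'); cv2.imwrite('pics/wc7.png',cv2.resize(g[40:210,220:380],None,fx=3.5,fy=3.5,interpolation=cv2.INTER_CUBIC))
E
```

```text
(279.5, 170.5) [31.6 26.2]
(327.5, 170.5) [ 31.6 -23.4]
(280, 67) [130.1  26. ]
(331, 67) [130.  -22.4]
(275, 66) [131.8  30.8]
(338, 66) [131.7 -29.9]
```

View pics/wc7.png

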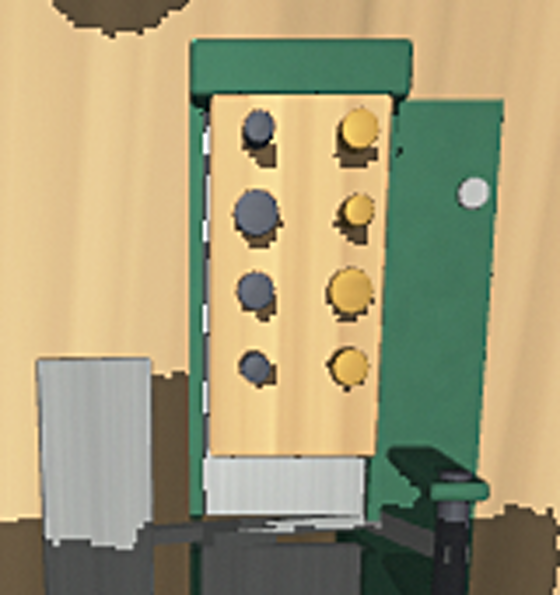

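View pics/top7.png

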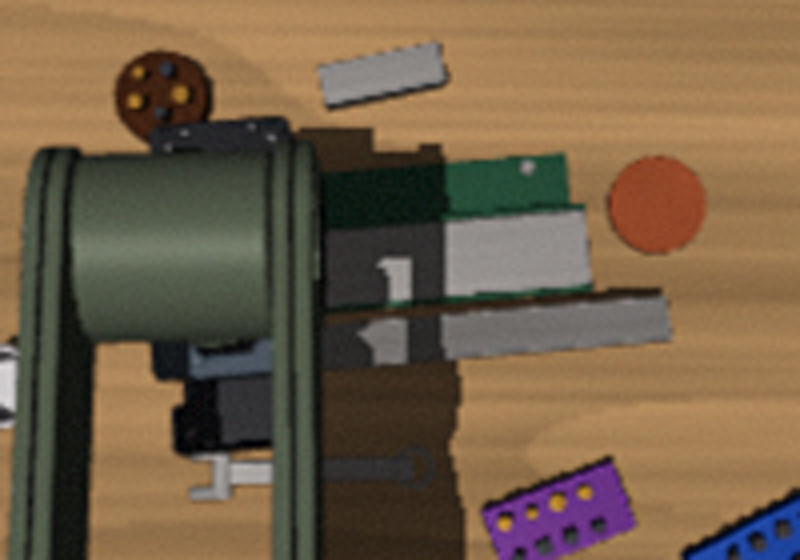

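The rack sits flush on the stop (front edge at chute x ≈ 130). The leaf stands behind it and the bystanders are where they were. I'm handing in.

```bash
python3 -c "
from workcell import env,status
print(status.state()['force']); env.job_done()"
```

```text
[0.30795547 0.41919171 0.03712406]
the job is handed in; nothing more can be done
```

I pressed the treadle down with one fingertip and, holding it there, pushed the rack over the lowered gate with the other finger until it reached the end stop. I then backed off about 10 mm before raising the hand, so the gate could spring up behind the rack. The job was handed in after about 14.5 s, and the hand-in reports no verdict.

**Rack:** The push force rose to 17 N at the stop. The wrist view put the rack's front edge at chute x ≈ 130 mm and its y about 1.5 mm off centre, both within the limits.

**Gate:** Held down, I estimated it at about 0.3 rad open. At the end its bar was back at its starting pixels, with the leaf standing behind the rack.

**Hand and bystanders:** The hand was clear and the wrist force near zero. The wheel, bar, stand, wrench and cup looked unmoved; the bottle and grinder were outside the crops I viewed at the end, though the hand never went down near them.

**What disagreed:**
- The treadle force read about 3 to 4 N, a little under the stated 4 to 6 N, although the images showed the gate open throughout.
- The chute position I fitted has residuals of about 2 to 3 mm along its length.
- I could not measure contact between the rack and the leaf directly. The sideways force stayed under 3 N in the readings taken as the rack went over the gate.

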